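Pack the gap under the hold-down foot

TASK

Find by feel which of the three packing plates (white, orange, blue) fills the gap under the hidden sprung foot of the grey stand: a plate that is too thin slips under it loosely, one that is too thick jams, the right one lifts the foot slightly. Slide the right plate into the lane, fully home against the back stop, so that the foot rests on it, and leave the other two lying flat on the worktop well clear of the stand. Do not disturb the flask or the beaker.

Things in the scene. Friction and masses are not known exactly. Their poses are not given: they have to be found in the camera images.
- stand: Grey hold-down stand bolted to the worktop, 168 mm wide (y), 100 mm tall. Origin on the worktop under the middle of its foot; x points into the lane, away from the robot, z up. The lane is bare worktop between two 30 mm high guide rails 54 mm apart, from x = -35 mm to the back stop. Columns and the housing bridging the lane reach from x = -34 to +34 mm, 85 mm high.
- stand_mouth (a point): Lane mouth: on the worktop in mid-lane at stand x = -58 mm, where flared guides begin, 66 mm apart, narrowing to 54 mm at x = -35 mm. Same axes as the stand.
- stand_stop (a point): Face of the back stop: on the worktop in mid-lane at stand x = +45 mm. A plate that is home has its front end here, its centre at stand x = -30 mm, its near end at x = -105 mm, 47 mm out of the mouth.
- stand_housing (a point): Middle of the housing's underside, 29 mm above the worktop. From it hangs a round-nosed foot (lying cylinder, radius 30 mm, across the lane at stand x = 0) at an unknown height: its lowest line is 10.5 to 21.5 mm above the worktop, different each time; feel for it. It is slippery; a spring holds it down with about 4 N; it lifts 5 mm at most, to a hard stop. For every height at least one plate lifts it.
- plate_1_center (a point): Centre (half-way up) of the white packing plate, a flat slab 150 x 50 x 14 mm (14 mm is its thickness), about 0.15 kg, lying flat on the worktop; x along its length, y across its width, z up. Both ends are alike. Any too-thin plate slides in with about 1 N of drag or less.
- plate_2_center (a point): Centre (half-way up) of the orange packing plate, a flat slab 150 x 50 x 18 mm (18 mm is its thickness), about 0.15 kg, lying flat on the worktop; x along its length, y across its width, z up. Both ends are alike. Any plate that lifts the foot takes up to 18 N to enter (more if the pusher also bears down on it), with a bump at first, then drags with 1.5 to 8 N (the low end when read at rest).
- plate_3_center (a point): Centre (half-way up) of the blue packing plate, a flat slab 150 x 50 x 22 mm (22 mm is its thickness), about 0.15 kg, lying flat on the worktop; x along its length, y across its width, z up. Both ends are alike. Any too-thick plate jams with its front end between stand x = -22 and +10 mm.
- flask: Conical glass flask with pink contents, 84 mm wide, 125 mm tall, standing loose; origin at the centre of its underside. Bystander.
- beaker: Empty glass beaker, 80 mm wide, 100 mm tall, standing loose; origin at the centre of its underside. Bystander.
There are look-alikes about, which are no part of the job. Of the things that look like the part that bears plate_1_center, take the one that is farthest to the robot's left at the start.

How it is judged:
By the outcome, as a careful person would: the job done as asked, in the order asked, and still so for the second after the job is handed in, with the robot touching nothing.
It also fails if it takes over 72 s, if anything falls off the work surface, if the arm or the gripper's body presses on something with over 40 N, if the wrist force passes 120 N, or if a joint passes its speed limit or range.

ROBOT

A 6-joint arm with a two-finger parallel gripper is mounted at the origin on a cart in front of the work surface, level with it; the furniture and walls round the work are solid. World frame = base frame: x ahead of the robot, y to its left, z up, the work surface at z = 0. Lengths are in m, angles in degrees, forces in N, time in s.
With the tool pointing down it reaches from about 0.35 to 0.875 m from the base axis. Payload 4.2 kg.
Tool frame: the origin (TCP) lies on the centre line of the jaws, within the pads' length; the fingertips stand tip_reach ahead of it and the grasp point (between the pads) is the TCP (tip_reach is the distance from the TCP to the fingertips, in m); z points along the fingers, y is the line along which they close (so a half turn about z gives the same grasp; the last joint's range is limited). The gripper opens to 87 mm and grips with 3 to 60 N. Pads are 19 mm wide; open, the fingers measure 117 mm over their backs; the gripper's body (75 mm by 190 mm) begins 51 mm behind the grasp point.
Start: joints at [-61.845, 22.042, 0.453, 0, -68.411, -14.817], TCP at [0.144, -0.608, 0.242] pointing down, gripper open.
Joint ranges: [-179.83, 179.83], [-69.29, 118.12], [-61.27, 80.66], [-181.25, 117.63], [-171.15, -9.14], [-177.46, 177.46]. Speed limits (degrees/s): [159.86, 159.86, 180, 180, 180, 180].

INTERFACE

Orientations are given as a 3x3 rotation matrix whose columns are the frame's x, y, z axes.
In Python, from station import sense, capture, finish_job, tip_reach gives the robot as it stands.
- The arm moves only by the tool arm_command, never from a script. Its argument "deltas" is a list of rows, each a list of 7 numbers: the turn, a rotation vector about the tool's x, y, z in rad, then the shift along the tool's x, y, z in cm, then the closure, from -1 (fully open) to 1 (shut), so that 0 is half open. In form: [[rx, ry, rz, dx, dy, dz, hand], ...]. A call has 1 to 8 rows; each row is the pose to reach, as a shift and turn from the pose commanded when the call began, along the tool's axes at that moment; what a row does not reach only later rows make up. A row lasts 1/12 s, in which the tool goes at most 41.7 mm and 7.16 degrees, less where a joint would pass 70% of its speed; a pose out of reach is approached as far as the arm can. A call with a gripper value outside its range is refused whole. The fingers move at their own pace and stop on an object; the grip force is fixed at half the most. Time passes only in rows, so rows that repeat a pose let the fingers close. It gives the time, the measured TCP pose, the force, the opening and the grip force at its end, in the units of the state.
- sense(): the state, without advancing time (a new reading comes with each control period).
- capture(name): name is "scene" or "side" or "wrist"; returns a dict with "pixels" (480x640x3 uint8, blue, green, red), "fovy" (degrees; the focal length in pixels is half the picture's height over the tangent of half this angle, whatever the lens; pixels are square), "cx", "cy" (the principal point, pixels), "rvec" (rotation vector, rad) and "tvec" (3), from world to camera coordinates, as OpenCV has them. Camera axes: x right, y down, z forward; pixel columns grow to the right and rows downward; lengths in m; the calibration is good to about 2 mm. A picture is of the moment at which its call begins. There is no depth.
- finish_job(): hands the job in; it is judged then, once.
The state is a dict: "time_s": time; "joints": joint angles; "joint_velocities": joint speeds; "effort": joint torques, N m; "tcp_pos": TCP position; "ee_rot": TCP orientation; "wrist_force": force on the tool from outside, world axes, zero at the start; "moment": the same for the moment, N m; "gripper_width": opening from 0.0 (shut) to 1.0 (fully open); "gripper_force": force on a finger pad.
Only numpy, scipy, OpenCV 4.12 (cv2) and the standard library are available. Lean on these libraries where they do the work, as an engineer would, in place of code of your own. Each camera call takes 0.05 s, during which the arm holds its last target. There are 200 camera calls.

## Working session

There is one attempt and no reset: what is moved stays moved. The work goes in short steps, Python scripts to look and compute and a tool call to move; the robot and the scene stay as the last step left them, time stands still between calls to the robot, and variables do not carry over. Pictures are saved under pics/ and viewed, at most 10 in all, crops included, and the job is handed in when it is done.

Besides the shell and the picture viewer there is one more tool, called after "Request:" in YAML: its name, and indented under it one key for each argument. arm_command: Moves the arm, as the interface text tells. Its arguments: {"type":"object","properties":{"deltas":{"type":"array"}},"required":["deltas"]}

```bash
mkdir -p pics
cat > h.py <<'E'
import numpy as np,cv2
from station import sense,capture,finish_job,tip_reach
def cam(n):
    c=capture(n);f=240/np.tan(np.radians(c['fovy']/2))
    R=cv2.Rodrigues(np.array(c['rvec'],float))[0];t=np.array(c['tvec'],float).ravel()
    return np.array(c['pixels']),f,c['cx'],c['cy'],R,t
def ray(c,u,v,z):
    _,f,cx,cy,R,t=c
    d=R.T@np.array([(u-cx)/f,(v-cy)/f,1]);o=-R.T@t
    return o+d*(z-o[2])/d[2]
def proj(c,p):
    _,f,cx,cy,R,t=c
    q=R@np.array(p)+t;return q[:2]/q[2]*f+[cx,cy]
E
python3 - <<'E'
from h import *
a=cam('scene');b=cam('side')
cv2.imwrite('pics/scene.png',a[0]);cv2.imwrite('pics/side.png',b[0])
s=sense();print(s,tip_reach)
for c in (a,b):print(-c[4].T@c[5],c[4][2],c[1:4])
E
```

```text
{'time_s': 0.1, 'joints': array([-6.18457894e+01,  2.20858230e+01,  3.86748583e-01, -2.18316317e-02,
       -6.84120784e+01, -1.48153007e+01]), 'joint_velocities': array([-0.05750806, -0.11410288,  0.18894347, -0.01876977,  0.0237846 ,
       -0.08213659]), 'effort': array([-6.65953326e-05, -3.91690779e+01,  1.87935805e+01,  4.23188031e+00,
        1.35081861e-02, -6.91335185e-05]), 'tcp_pos': array([ 0.14406499, -0.60765017,  0.24057773]), 'ee_rot': array([[-9.73054788e-01, -2.30573235e-01, -6.02976697e-04],
       [-2.30573972e-01,  9.73052988e-01,  1.87760054e-03],
       [ 1.53803847e-04,  1.96603893e-03, -9.99998056e-01]]), 'wrist_force': array([-0.01786027, -1.1307576 ,  0.01541395]), 'moment': array([-0.02331083,  0.02737023,  0.0209707 ]), 'gripper_force': 0.0, 'gripper_width': 1.0028230664087927} 0.019
[-0.05925704  0.6331542   0.99400126] [ 0.51458168 -0.45134084 -0.7290385 ] (np.float64(457.88261189247856), 314.98731327667707, 242.0823191798885)
[0.44408029 0.99361451 0.64449633] [ 0.12180871 -0.84038458 -0.52812537] (np.float64(440.1744250220749), 309.95052752258067, 233.87879874621586)
```

View pics/scene.png

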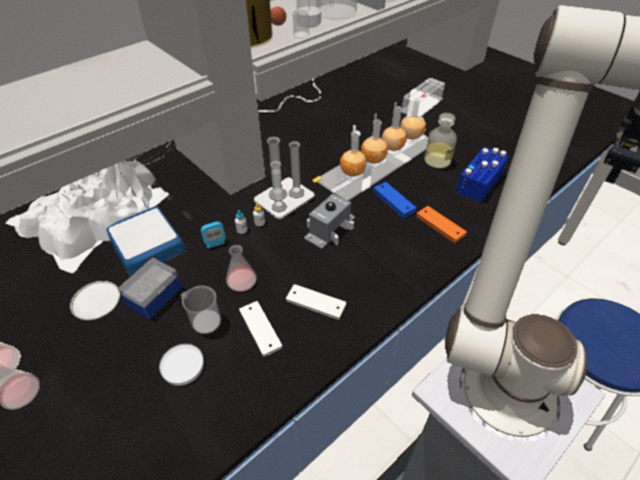

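View pics/side.png

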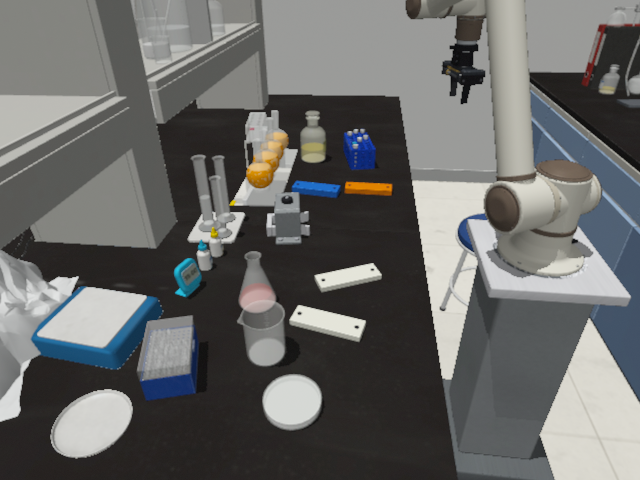

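The scene view shows white plates at (260,328) and (316,301), blue at (395,198), orange at (441,223), the stand at (331,219), the flask at (240,270) and the beaker at (203,310). In the side view, the white plate nearest the camera (327,322) has the larger y.

Run:
```python
from h import *
def plate(c,lo,hi,box,z):
    hsv=cv2.cvtColor(c[0],cv2.COLOR_BGR2HSV);m=cv2.inRange(hsv,lo,hi)
    M=np.zeros_like(m);x0,y0,x1,y1=box;M[y0:y1,x0:x1]=m[y0:y1,x0:x1]
    k=max(cv2.findContours(M,cv2.RETR_EXTERNAL,cv2.CHAIN_APPROX_NONE)[0],key=cv2.contourArea)
    P=np.array([ray(c,*p[0],z)[:2] for p in k],np.float32)*1000
    (x,y),(w,h),a=cv2.minAreaRect(P)
    if w<h:a+=90
    print(z,[round(float(q),1) for q in(x,y,w,h,(a+90)%180-90)])
a=cam('scene');b=cam('side')
W=((0,0,150),(180,60,255));O=((5,150,120),(20,255,255));B=((105,150,80),(125,255,255))
print('white');plate(a,*W,(235,295,285,358),.014);plate(b,*W,(285,302,370,345),.014)
print('lookalike');plate(a,*W,(284,280,350,322),.014)
print('orange');plate(a,*O,(412,200,470,245),.018);plate(b,*O,(340,178,398,200),.018)
print('blue');plate(a,*B,(370,178,418,218),.022);plate(b,*B,(288,178,342,200),.022)
# stand rough, flask and beaker bases
for n,u,v in(('flask',240,281),('beaker',206,322),('stand',331,222)):print(n,ray(a,u,v,0))
for n,u,v in(('flask',257,303),('beaker',266,352),('stand',288,236)):print(n,ray(b,u,v,0))
u=cv2.resize(a[0][185:255,290:365],None,fx=8,fy=8,interpolation=cv2.INTER_CUBIC)
cv2.imwrite('pics/st.png',u)
v=cv2.resize(b[0][185:250,255:320],None,fx=8,fy=8,interpolation=cv2.INTER_CUBIC)
cv2.imwrite('pics/st2.png',v)
```

```text
white
0.014 [508.5, 322.1, 52.7, 153.3, -13.0]
0.014 [511.2, 324.3, 60.5, 150.8, -12.9]
lookalike
0.014 [475.5, 164.1, 152.5, 54.1, 25.1]
orange
0.018 [436.5, -309.2, 62.1, 156.3, -1.6]
0.018 [440.9, -301.8, 83.5, 149.8, -1.5]
blue
0.022 [602.1, -283.3, 68.4, 167.3, -8.5]
0.022 [608.0, -272.6, 94.5, 159.0, -8.6]
flask [0.67017773 0.26977748 0.        ]
beaker [0.61848079 0.41216299 0.        ]
stand [ 6.73169721e-01 -7.60059704e-02 -1.11022302e-16]
flask [0.67181821 0.26789314 0.        ]
beaker [0.62086287 0.40702263 0.        ]
stand [ 0.6515326  -0.01500415  0.        ]
```

View pics/st.png

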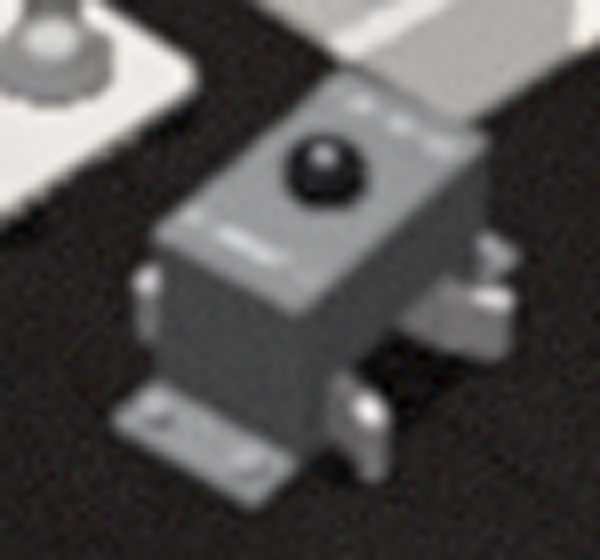

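View pics/st2.png

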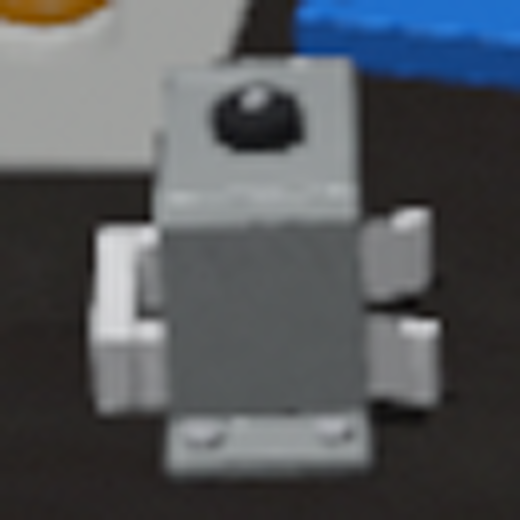

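The first crop shows the stand from the +y/−x side: housing top corners at (155,232), (300,310), (490,140) and (345,72), with the mouth's flared guides at the lower right. The second shows the same from +y, with the mouth facing right (−x).

Run:
```python
from h import *
a=cam('scene');b=cam('side')
A=[(155,232),(300,310),(490,140),(345,72)];B=[(158,222),(357,218),(357,62),(168,65)]
for c,L,o in((a,A,(290,185)),(b,B,(255,185))):
    P=np.array([ray(c,o[0]+u/8-.5+.0625,o[1]+v/8-.5+.0625,.085)[:2] for u,v in L])*1000
    print(P.round(1).tolist(),P.mean(0).round(1))
    print([round(float(np.degrees(np.arctan2(*(P[i]-P[j])[::-1]))),1) for i,j in((0,1),(3,2),(0,3),(1,2))],[round(float(np.linalg.norm(P[i]-P[(i+1)%4])),1) for i in range(4)])
```

```text
[[678.7, 8.4], [614.1, -3.4], [633.3, -116.7], [697.2, -102.9]] [655.8 -53.7]
[10.4, 12.1, 99.4, 99.6] [65.7, 114.9, 65.4, 112.8]
[[680.2, 6.4], [615.5, -2.4], [632.8, -115.3], [699.5, -106.8]] [657.  -54.5]
[7.8, 7.2, 99.7, 98.7] [65.2, 114.2, 67.2, 114.9]
```

```bash
cat >> h.py <<'E'
def go(p,yaw):
    "deltas from the present pose to TCP p (m), tool y at yaw+90 deg"
    s=sense();R=s['ee_rot'];x=R.T@(np.array(p)-s['tcp_pos'])*100
    y=np.degrees(np.arctan2(R[1,1],R[0,1]))-90
    print('t',round(s['time_s'],2),'tcp',s['tcp_pos'].round(4),'yaw',round(y,2),'F',s['wrist_force'].round(2))
    e=(yaw-y+90)%180-90
    print('rz',round(-np.radians(e),4),'d cm',x.round(2))
E
python3 -c "
from h import *
go((.378,-.304,.18),-1.6)"
```

```text
t 0.3 tcp [ 0.1442 -0.6079  0.2412] yaw 13.34 F [-0.19  0.58  0.18]
rz 0.2607 d cm [-29.76  24.18   6.14]
```

Request:
arm_command:
  deltas:
    - [0,0,0.26,-29.8,24.2,6.1,-1]
    - [0,0,0.26,-29.8,24.2,6.1,-1]
    - [0,0,0.26,-29.8,24.2,6.1,-1]
    - [0,0,0.26,-29.8,24.2,6.1,-1]
    - [0,0,0.26,-29.8,24.2,6.1,-1]
    - [0,0,0.26,-29.8,24.2,6.1,-1]
    - [0,0,0.26,-29.8,24.2,6.1,-1]
    - [0,0,0.26,-29.8,24.2,6.1,-1]

```text
time_s: 0.97
tcp_pos: [0.3437, -0.3483, 0.1898]
ee_rot: [[-1.0, 0.027, 0.001], [0.027, 1.0, -0.0], [-0.001, -0.0, -1.0]]
wrist_force: [0.7, -1.2, 0.2]
gripper_width: 1.004
gripper_force: 0.0
```

```bash
python3 -c "
from h import *
go((.378,-.304,.18),-1.6)
c=cam('wrist');cv2.imwrite('pics/w1.png',c[0]);print(-c[4].T@c[5],c[4],c[1:4])"
```

```text
t 0.97 tcp [ 0.3437 -0.3483  0.1898] yaw -1.57 F [ 0.69 -1.23  0.2 ]
rz 0.0006 d cm [-3.3   4.53  0.98]
[ 0.26044116 -0.34650078  0.33329612] [[ 2.78127246e-02  9.99613052e-01 -4.46505067e-04]
 [ 9.52920000e-01 -2.63786319e-02  3.02072244e-01]
 [ 3.01943580e-01 -8.82693575e-03 -9.53284931e-01]] (np.float64(341.28653591796797), 319.85742891165756, 232.95462410668674)
```

View pics/w1.png

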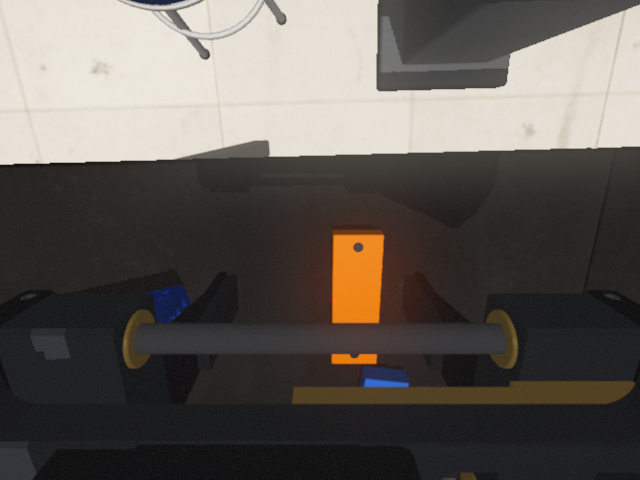

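The wrist view shows the orange plate between the open fingers. Its top face has corners near (332,235) and (383,235) at the near end, and (333,363) and (377,363) at the far end.

```bash
python3 -c "
from h import *
c=cam('wrist')
P=np.array([ray(c,u,v,.018)[:2] for u,v in((332,235),(383,235),(377,363),(333,363))])*1000
print(P.round(1),P.mean(0),np.linalg.norm(P-np.roll(P,1,0),axis=1))
n=(P[0]+P[1])/2;f=(P[2]+P[3])/2;print(np.degrees(np.arctan2(*(f-n)[::-1])))
q=n+15*(f-n)/np.linalg.norm(f-n);print(q)
go((q[0]/1000,q[1]/1000,.022),-1.6)"
```

```text
[[ 365.2 -332.8]
 [ 366.4 -283.5]
 [ 514.1 -285.2]
 [ 513.  -333.5]] [ 439.69251452 -308.74248494] [147.74351559  49.34918506 147.76999269  48.33184677]
-0.4427083015757406
[ 380.81633327 -308.28755627]
t 1.07 tcp [ 0.3452 -0.3461  0.1892] yaw -1.15 F [-0.58 -0.42  0.62]
rz 0.0079 d cm [-3.49  3.84 16.72]
```

Request:
arm_command:
  deltas:
    - [0,0,0,-3.4,3.8,2,-1]
    - [0,0,0,-3.4,3.8,5,-1]
    - [0,0,0,-3.4,3.8,9,-1]
    - [0,0,0,-3.4,3.8,13,-1]
    - [0,0,0,-3.4,3.8,16.7,-1]
    - [0,0,0,-3.4,3.8,16.7,0.3]
    - [0,0,0,-3.4,3.8,16.7,0.6]
    - [0,0,0,-3.4,3.8,16.7,0.6]

```text
time_s: 1.73
tcp_pos: [0.3779, -0.3134, 0.0226]
ee_rot: [[-1.0, 0.028, -0.0], [0.028, 1.0, 0.0], [0.0, 0.0, -1.0]]
wrist_force: [0.2, -0.5, 0.7]
gripper_width: 0.853
gripper_force: 0.0
```

Request:
arm_command:
  deltas:
    - [0,0,0,0,0,0,1]
    - [0,0,0,0,0,0,1]
    - [0,0,0,0,0,0,1]

```text
time_s: 1.98
tcp_pos: [0.3779, -0.3132, 0.0232]
ee_rot: [[-1.0, 0.028, 0.001], [0.028, 1.0, -0.0], [-0.001, -0.0, -1.0]]
wrist_force: [1.0, -0.2, -0.2]
gripper_width: 0.633
gripper_force: 0.0
```

```bash
python3 -c "
from h import *
# stand frame
a=np.radians(9.5);X=np.array([np.cos(a),np.sin(a)]);S=np.array([.6565,-.054])
for sx in(-230,-150,-90):
    p=S+X*sx/1000;print(sx,p);go((*p,.022),9.5)"
```

```text
-230 [ 0.42965431 -0.09196095]
t 1.98 tcp [ 0.3779 -0.3132  0.0232] yaw -1.58 F [ 0.98 -0.16 -0.18]
rz -0.1934 d cm [-4.57 22.26  0.12]
-150 [ 0.50855716 -0.07875714]
t 1.98 tcp [ 0.3779 -0.3132  0.0232] yaw -1.58 F [ 0.98 -0.16 -0.18]
rz -0.1934 d cm [-12.42  23.79   0.12]
-90 [ 0.5677343  -0.06885428]
t 1.98 tcp [ 0.3779 -0.3132  0.0232] yaw -1.58 F [ 0.98 -0.16 -0.18]
rz -0.1934 d cm [-18.31  24.95   0.13]
```

Request:
arm_command:
  deltas:
    - [0,0,0,0,0,0,1]
    - [0,0,0,0,0,0,1]
    - [0,0,0,0,0,0,1]
    - [0,0,-0.02,-0.5,1.5,0,1]
    - [0,0,-0.06,-1,4,0,1]
    - [0,0,-0.1,-2,7,0,1]
    - [0,0,-0.14,-3,10,0,1]
    - [0,0,-0.16,-3.5,13,0,1]

```text
time_s: 2.65
tcp_pos: [0.4179, -0.1831, 0.0231]
ee_rot: [[-0.991, -0.134, 0.002], [-0.134, 0.991, -0.0], [-0.002, -0.001, -1.0]]
wrist_force: [0.7, -0.7, 1.9]
gripper_width: 0.574
gripper_force: 30.0
```

Request:
arm_command:
  deltas:
    - [0,0,-0.02,-0.5,3,0,1]
    - [0,0,-0.035,-1,6,0,1]
    - [0,0,-0.035,-1,8,0,1]
    - [0,0,-0.035,-1,9,0,1]
    - [0,0,-0.035,-1,9,0,1]

```text
time_s: 3.07
tcp_pos: [0.4146, -0.0918, 0.0231]
ee_rot: [[-0.985, -0.171, 0.001], [-0.171, 0.985, 0.0], [-0.001, 0.0, -1.0]]
wrist_force: [-0.7, 1.9, 1.5]
gripper_width: 0.574
gripper_force: 30.0
```

Run:
```python
from h import *
go((.42965,-.09196,.022),9.5)
c=cam('wrist')
b=cam('side');a=cam('scene')
I=np.vstack([cv2.resize(c[0][150:400],(640,250)),cv2.resize(np.hstack([b[0][160:290,250:410],a[0][180:310,300:460]]),None,fx=2,fy=2)])
cv2.imwrite('pics/w2.png',I)
```

```text
t 3.07 tcp [ 0.4146 -0.0918  0.0231] yaw 9.83 F [-0.72  1.89  1.52]
rz 0.0057 d cm [-1.47 -0.28  0.11]
```

View pics/w2.png

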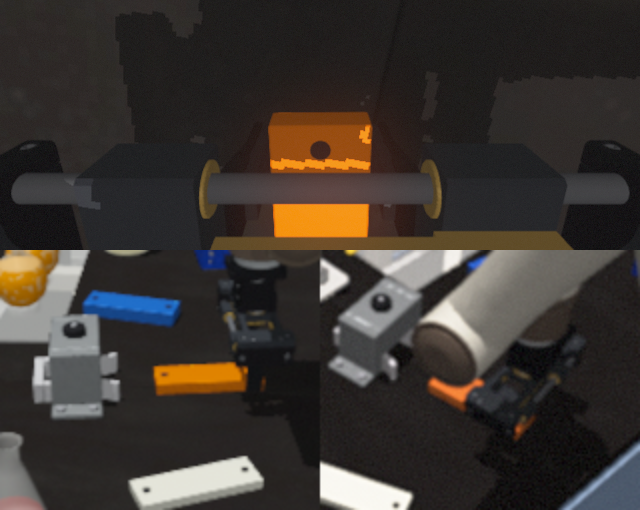

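The plate is gripped by its near end and lies flat, in line with the stand mouth (wrist crop centred at (320,170)). Next I'll run it into the lane.

Request:
arm_command:
  deltas:
    - [0,0,0.006,-1,-0.28,0,1]
    - [0,0,0.006,-2.5,-0.28,0,1]
    - [0,0,0.006,-4,-0.28,0,1]
    - [0,0,0.006,-5,-0.28,0,1]
    - [0,0,0.006,-6,-0.28,0,1]
    - [0,0,0.006,-7,-0.28,0,1]
    - [0,0,0.006,-7.5,-0.28,0,1]
    - [0,0,0.006,-7.5,-0.28,0,1]

```text
time_s: 3.88
tcp_pos: [0.4886, -0.0852, 0.0231]
ee_rot: [[-0.987, -0.159, -0.002], [-0.159, 0.987, -0.001], [0.002, -0.0, -1.0]]
wrist_force: [-2.5, -0.0, 6.8]
gripper_width: 0.575
gripper_force: 30.0
```

```bash
cat >> h.py <<'E'
def st():
    a=np.radians(9.5);X=np.array([np.cos(a),np.sin(a)]);Y=np.array([-X[1],X[0]]);s=sense()
    p=(s['tcp_pos'][:2]-[.6565,-.054])*1000;F=s['wrist_force']
    R=s['ee_rot'];print('t',round(s['time_s'],2),'stand xy',(p@X).round(1),(p@Y).round(1),'z',s['tcp_pos'][2].round(4),'yaw',round(np.degrees(np.arctan2(-R[0,1],R[1,1])),2),'Fx,Fy,Fz',(F[:2]@X).round(2),(F[:2]@Y).round(2),F[2].round(2),'M',s['moment'].round(2),'w',s['gripper_width'].round(3))
E
python3 -c "
from h import *
st();c=cam('side');cv2.imwrite('pics/s3.png',cv2.resize(c[0][170:260,240:400],None,fx=4,fy=4))"
```

```text
Traceback (most recent call last):
  File "h.py", line 24, in st
    R=s['ee_rot'];print('t',round(s['time_s'],2),'stand xy',(p@X).round(1),(p@Y).round(1),'z',s['tcp_pos'][2].round(4),'yaw',round(np.degrees(np.arctan2(-R[0,1],R[1,1])),2),'Fx,Fy,Fz',(F[:2]@X).round(2),(F[:2]@Y).round(2),F[2].round(2),'M',s['moment'].round(2),'w',s['gripper_width'].round(3))
                                                                                                                                                                                                                                                                         ^^^^^^^^^^^^^^^^^^^^^^^^
AttributeError: 'float' object has no attribute 'round'
```

```bash
sed -i "s/s\['gripper_width'\].round(3)/round(float(s['gripper_width']),3)/" h.py; python3 -c "
from h import *
st()"
```

```text
t 3.88 stand xy -170.8 -3.1 z 0.0231 yaw 9.16 Fx,Fy,Fz -2.49 0.41 6.8 M [-0.08  0.68 -0.  ] w 0.575
```

Request:
arm_command:
  deltas:
    - [0,0,0,-0.3,0,0,1]
    - [0,0,0,-0.6,0,0,1]
    - [0,0,0,-0.9,0,0,1]
    - [0,0,0,-1.2,0,0,1]
    - [0,0,0,-1.2,0,0,1]

```text
time_s: 4.3
tcp_pos: [0.499, -0.0836, 0.023]
ee_rot: [[-0.987, -0.159, -0.004], [-0.159, 0.987, -0.001], [0.004, -0.0, -1.0]]
wrist_force: [-3.8, -0.2, 9.4]
gripper_width: 0.57
gripper_force: 30.0
```

```bash
python3 -c "
from h import *
st()"
```

```text
t 4.3 stand xy -160.2 -3.2 z 0.023 yaw 9.14 Fx,Fy,Fz -3.76 0.38 9.38 M [-0.01  1.25  0.07] w 0.57
```

```bash
python3 -c "
from h import *
c=cam('side');cv2.imwrite('pics/s4.png',cv2.resize(c[0][170:260,240:400],None,fx=5,fy=5,interpolation=cv2.INTER_CUBIC))"
```

```text
(no output)
```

View pics/s4.png

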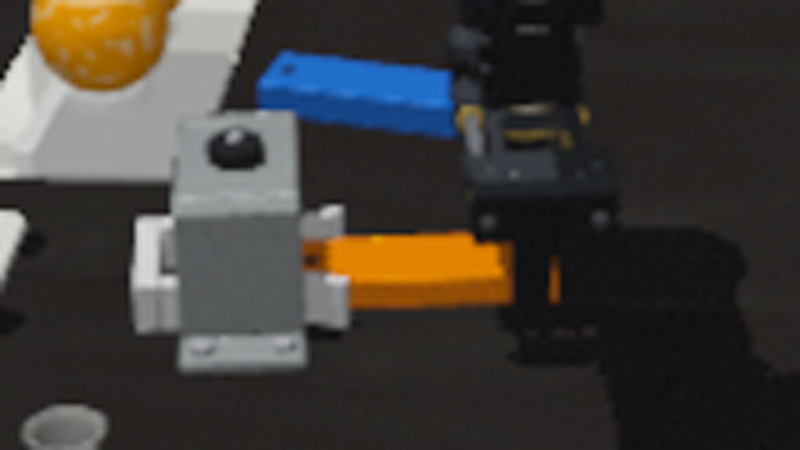

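Request:
arm_command:
  deltas:
    - [0,0,0,0,0,-0.03,1]
    - [0,0,0,0,0,-0.05,1]
    - [0,0,0,0,0,-0.05,1]

```text
time_s: 4.6
tcp_pos: [0.5, -0.0829, 0.0231]
ee_rot: [[-0.987, -0.159, -0.001], [-0.159, 0.987, -0.0], [0.001, -0.0, -1.0]]
wrist_force: [-1.0, -0.9, 2.1]
gripper_width: 0.57
gripper_force: 30.0
```

```bash
python3 -c "
from h import *
st()"
```

```text
t 4.6 stand xy -159.1 -2.7 z 0.0231 yaw 9.15 Fx,Fy,Fz -1.11 -0.7 2.15 M [-0.31  0.49 -0.03] w 0.57
```

Request:
arm_command:
  deltas:
    - [0,0,0,-0.3,0,-0.01,1]
    - [0,0,0,-0.6,0,-0.02,1]
    - [0,0,0,-0.9,0,-0.02,1]
    - [0,0,0,-1.2,0,-0.03,1]
    - [0,0,0,-1.2,0,-0.03,1]

```text
time_s: 5.02
tcp_pos: [0.5073, -0.0809, 0.023]
ee_rot: [[-0.987, -0.16, -0.013], [-0.16, 0.987, -0.002], [0.013, 0.0, -1.0]]
wrist_force: [-11.0, -3.2, 11.3]
gripper_width: 0.572
gripper_force: 30.0
```

```bash
python3 -c "
from h import *
st()"
```

```text
t 5.02 stand xy -151.6 -1.9 z 0.023 yaw 9.21 Fx,Fy,Fz -11.37 -1.32 11.26 M [-0.64  3.23  0.01] w 0.572
```

Request:
arm_command:
  deltas:
    - [0,0,0,-0.2,0,-0.06,1]
    - [0,0,0,-0.4,0,-0.08,1]
    - [0,0,0,-0.6,0,-0.08,1]
    - [0,0,0,-0.6,0,-0.08,1]

```text
time_s: 5.35
tcp_pos: [0.514, -0.0796, 0.0231]
ee_rot: [[-0.987, -0.16, -0.011], [-0.16, 0.987, -0.001], [0.011, 0.001, -1.0]]
wrist_force: [-8.8, -1.7, 4.2]
gripper_width: 0.569
gripper_force: 30.0
```

```bash
python3 -c "
from h import *
st()"
```

```text
t 5.35 stand xy -144.8 -1.7 z 0.0231 yaw 9.18 Fx,Fy,Fz -8.94 -0.2 4.25 M [-0.44  2.3  -0.01] w 0.569
```

Request:
arm_command:
  deltas:
    - [0,0,0,-0.3,0,0,1]
    - [0,0,0,-0.6,0,-0.02,1]
    - [0,0,0,-0.9,0,-0.02,1]
    - [0,0,0,-1.2,0,-0.02,1]
    - [0,0,0,-1.2,0,-0.02,1]

```text
time_s: 5.77
tcp_pos: [0.5186, -0.0787, 0.0228]
ee_rot: [[-0.987, -0.159, -0.027], [-0.159, 0.987, -0.003], [0.027, 0.002, -1.0]]
wrist_force: [-20.3, -2.0, 16.5]
gripper_width: 0.573
gripper_force: 30.0
```

```bash
python3 -c "
from h import *
st()"
```

```text
t 5.77 stand xy -140.1 -1.6 z 0.0228 yaw 9.15 Fx,Fy,Fz -20.31 1.33 16.52 M [-0.42  5.97  0.23] w 0.573
```

Request:
arm_command:
  deltas:
    - [0,0,0,0,0,-0.1,1]
    - [0,0,0,-0.2,0,-0.14,1]
    - [0,0,0,-0.2,0,-0.14,1]
    - [0,0,0,-0.2,0,-0.14,1]

```text
time_s: 6.1
tcp_pos: [0.5189, -0.0785, 0.0228]
ee_rot: [[-0.987, -0.158, -0.03], [-0.158, 0.987, -0.003], [0.03, 0.002, -1.0]]
wrist_force: [-20.1, -1.4, 9.2]
gripper_width: 0.575
gripper_force: 30.0
```

```bash
python3 -c "
from h import *
st()"
```

```text
t 6.1 stand xy -139.8 -1.5 z 0.0228 yaw 9.07 Fx,Fy,Fz -20.06 1.97 9.16 M [-0.65  5.81  0.05] w 0.575
```

Request:
arm_command:
  deltas:
    - [0,-0.015,0,0,0,0,1]
    - [0,-0.03,0,0,0,0,1]
    - [0,-0.03,0,-0.2,0,0,1]
    - [0,-0.03,0,-0.3,0,0,1]
    - [0,-0.03,0,-0.3,0,0,1]

```text
time_s: 6.52
tcp_pos: [0.519, -0.0785, 0.0227]
ee_rot: [[-0.988, -0.157, -0.007], [-0.157, 0.988, 0.001], [0.007, 0.002, -1.0]]
wrist_force: [-25.1, -1.5, 17.2]
gripper_width: 0.573
gripper_force: 30.0
```

```bash
python3 -c "
from h import *
st();print(sense()['ee_rot'][2,0])"
```

```text
t 6.52 stand xy -139.6 -1.5 z 0.0227 yaw 9.05 Fx,Fy,Fz -25.0 2.64 17.21 M [-0.56  7.52  0.15] w 0.573
0.0067136975629065124
```

Request:
arm_command:
  deltas:
    - [0,0,0,0,0,-0.1,1]
    - [0,0,0,0,0,-0.2,1]
    - [0,0,0,-0.2,0,-0.25,1]
    - [0,0,0,-0.2,0,-0.25,1]

```text
time_s: 6.85
tcp_pos: [0.5195, -0.0783, 0.0228]
ee_rot: [[-0.988, -0.156, -0.01], [-0.156, 0.988, 0.002], [0.01, 0.003, -1.0]]
wrist_force: [-23.4, -2.8, 3.4]
gripper_width: 0.57
gripper_force: 30.0
```

```bash
python3 -c "
from h import *
st();print(sense()['ee_rot'][2,0])"
```

```text
t 6.85 stand xy -139.1 -1.3 z 0.0228 yaw 8.96 Fx,Fy,Fz -23.53 1.12 3.37 M [-0.97  6.67  0.11] w 0.57
0.00992290758459952
```

The orange plate is jammed: 23.5 N with almost no downward bearing, front end at stand x ≈ −3 mm, no motion. That puts the foot at about 12.7 mm, which fits white. I'll pull orange out and put it back where it was.

Request:
arm_command:
  deltas:
    - [0,0.01,0,1,0,0.1,1]
    - [0,0.02,0,3,0,0.2,1]
    - [0,0.03,0,6,0,0.3,1]
    - [0,0.03,0,9,0,0.3,1]
    - [0,0.03,0,12,0,0.3,1]
    - [0,0.03,0,14,0,0.3,1]
    - [0,0.03,0,14,-3,0.3,1]
    - [0,0.03,0,14,-6,0.3,1]

```text
time_s: 7.52
tcp_pos: [0.411, -0.1569, 0.0228]
ee_rot: [[-0.986, -0.167, 0.006], [-0.167, 0.986, 0.0], [-0.005, -0.001, -1.0]]
wrist_force: [0.4, 3.9, 5.8]
gripper_width: 0.573
gripper_force: 30.0
```

```bash
python3 -c "
from h import *
st();print(sense()['ee_rot'])
go((.385,-.30,.0232),0)"
```

```text
t 7.52 stand xy -259.1 -60.9 z 0.0228 yaw 9.61 Fx,Fy,Fz 1.04 3.79 5.83 M [ 1.34 -0.11  0.2 ] w 0.573
[[-9.85952398e-01 -1.66935364e-01  5.51838504e-03]
 [-1.66937853e-01  9.85967420e-01  9.70040250e-06]
 [-5.44256720e-03 -9.11663215e-04 -9.99984774e-01]]
t 7.52 tcp [ 0.411  -0.1569  0.0228] yaw 9.61 F [0.4  3.91 5.83]
rz 0.1677 d cm [  4.95 -13.68  -0.06]
```

Request:
arm_command:
  deltas:
    - [0,0,0.04,1,-3,-0.05,1]
    - [0,0,0.08,2,-6,-0.05,1]
    - [0,0,0.12,3.5,-9,-0.05,1]
    - [0,0,0.16,5,-12,-0.05,1]
    - [0,0,0.16,5,-13.5,-0.02,1]
    - [0,0,0.16,5,-13.5,0,0]
    - [0,0,0.16,5,-13.5,0,-1]
    - [0,0,0.16,5,-13.5,0,-1]

```text
time_s: 8.18
tcp_pos: [0.3823, -0.2995, 0.0215]
ee_rot: [[-1.0, -0.001, 0.002], [-0.001, 1.0, -0.001], [-0.002, -0.001, -1.0]]
wrist_force: [0.5, 0.0, -0.0]
gripper_width: 0.655
gripper_force: 0.0
```

Request:
arm_command:
  deltas:
    - [0,0,0,0,0,0,-1]
    - [0,0,0,0,0,0,-1]
    - [0,0,0,0,0,-3,-1]
    - [0,0,0,0,0,-7,-1]
    - [0,0,0,0,0,-11,-1]
    - [0,0,0,0,0,-15,-1]

```text
time_s: 8.68
tcp_pos: [0.3809, -0.2981, 0.1727]
ee_rot: [[-1.0, -0.003, -0.001], [-0.003, 1.0, 0.0], [0.001, 0.0, -1.0]]
wrist_force: [1.7, -0.4, -0.1]
gripper_width: 0.988
gripper_force: 0.0
```

```bash
python3 -c "
from h import *
st();print(sense()['ee_rot'])
go((.46,.322,.18),-13)"
```

```text
t 8.68 stand xy -312.1 -195.3 z 0.1727 yaw 0.17 Fx,Fy,Fz 1.66 -0.67 -0.14 M [-0.09 -0.21  0.04] w 0.988
[[-9.99994996e-01 -2.99071401e-03 -1.03101276e-03]
 [-2.99116039e-03  9.99995433e-01  4.31683623e-04]
 [ 1.02971701e-03  4.34765387e-04 -9.99999375e-01]]
t 8.68 tcp [ 0.3809 -0.2981  0.1727] yaw 0.17 F [ 1.75 -0.39 -0.14]
rz 0.2299 d cm [-8.09 61.99 -0.71]
```

Request:
arm_command:
  deltas:
    - [0,0,0.03,-4,4,-0.7,-1]
    - [0,0,0.06,-6,8,-0.7,-1]
    - [0,0,0.09,-7,12,-0.7,-1]
    - [0,0,0.12,-8,16,-0.7,-1]
    - [0,0,0.15,-8,20,-0.7,-1]
    - [0,0,0.18,-8,24,-0.7,-1]
    - [0,0,0.21,-8,28,-0.7,-1]
    - [0,0,0.23,-8,32,-0.7,-1]

```text
time_s: 9.35
tcp_pos: [0.4601, 0.0147, 0.1782]
ee_rot: [[-0.974, 0.226, 0.0], [0.226, 0.974, 0.0], [-0.0, 0.0, -1.0]]
wrist_force: [1.8, 0.6, -0.3]
gripper_width: 0.999
gripper_force: 0.0
```

```bash
python3 -c "
from h import *
go((.46,.322,.18),-13)"
```

```text
t 9.35 tcp [0.4601 0.0147 0.1782] yaw -13.09 F [ 1.77  0.61 -0.32]
rz -0.0016 d cm [ 6.97 29.93 -0.17]
```

Request:
arm_command:
  deltas:
    - [0,0,0,1,4,0,-1]
    - [0,0,0,2,8,0,-1]
    - [0,0,0,3,12,0,-1]
    - [0,0,0,4,16,0,-1]
    - [0,0,0,5,20,0,-1]
    - [0,0,0,6,24,0,-1]
    - [0,0,0,6.5,27.5,0,-1]
    - [0,0,0,7,30,0,-1]

```text
time_s: 10.02
tcp_pos: [0.4597, 0.324, 0.178]
ee_rot: [[-0.975, 0.223, 0.0], [0.223, 0.975, 0.0], [-0.0, 0.001, -1.0]]
wrist_force: [0.6, 0.1, 0.1]
gripper_width: 1.004
gripper_force: 0.0
```

Run:
```python
from h import *
go((.509,.322,.022),-13)
c=cam('wrist');I=c[0]
hsv=cv2.cvtColor(I,cv2.COLOR_BGR2HSV);m=cv2.inRange(hsv,(0,0,120),(180,70,255))
m[:170]=0;m[400:]=0
for k in cv2.findContours(m,cv2.RETR_EXTERNAL,cv2.CHAIN_APPROX_NONE)[0]:
    if cv2.contourArea(k)>300:
        P=np.array([ray(c,*p[0],.014)[:2] for p in k],np.float32)*1000
        print(cv2.boundingRect(k),cv2.minAreaRect(P))
cv2.imwrite('pics/w5.png',I)
```

```text
t 10.02 tcp [0.4597 0.324  0.178 ] yaw -12.88 F [0.59 0.06 0.11]
rz 0.0021 d cm [-4.85  0.89 15.6 ]
(277, 373, 62, 27) ((639.2470703125, 264.3101806640625), (29.184717178344727, 70.35887145996094), 5.837092399597168)
(487, 214, 107, 80) ((542.9872436523438, 523.9674072265625), (101.50434875488281, 81.53186798095703), 77.07217407226562)
(88, 196, 122, 120) ((462.3161926269531, 156.09786987304688), (119.6036376953125, 51.16403579711914), 24.94852638244629)
(302, 191, 54, 133) ((503.1700134277344, 321.8322448730469), (50.51935958862305, 137.47451782226562), 77.01000213623047)
```

View pics/w5.png

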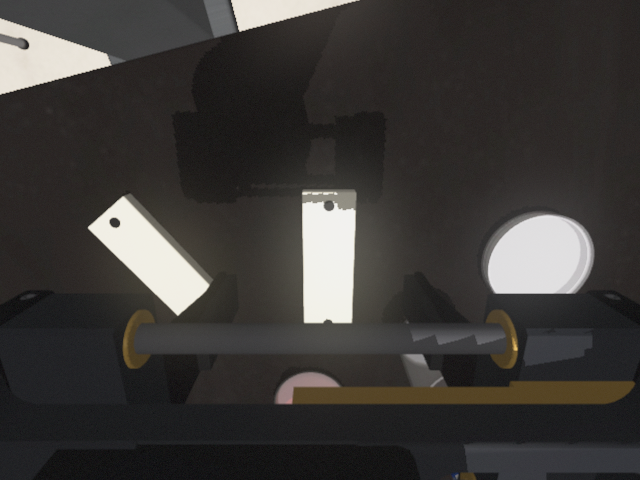

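The wrist view shows the white plate at (328,255) between the fingers, the look-alike at (150,255) on the left, and the dish on the right. The yaw of −13° is confirmed. I'll grasp at the centre.

Request:
arm_command:
  deltas:
    - [0,0,0,-2.5,0.4,3,-1]
    - [0,0,0,-4.8,0.8,7,-1]
    - [0,0,0,-4.8,0.8,11,-1]
    - [0,0,0,-4.8,0.8,14,-1]
    - [0,0,0,-4.8,0.8,15.6,-1]
    - [0,0,0,-4.8,0.8,15.7,0.5]
    - [0,0,0,-4.8,0.8,15.7,1]
    - [0,0,0,-4.8,0.8,15.7,1]

```text
time_s: 10.73
tcp_pos: [0.5084, 0.3173, 0.021]
ee_rot: [[-0.974, 0.226, -0.0], [0.226, 0.974, -0.0], [0.0, -0.0, -1.0]]
wrist_force: [-0.0, 0.6, -0.0]
gripper_width: 0.854
gripper_force: 0.0
```

Request:
arm_command:
  deltas:
    - [0,0,0,0,0,0,1]
    - [0,0,0,0,0,0,1]
    - [0,0,0,0,0,0,1]
    - [0,0,0,0,0,0,1]
    - [0,0,0,0,0,0,1]
    - [0,0,0,0,0,-2,1]
    - [0,0,0,0,0,-5,1]

```text
time_s: 11.32
tcp_pos: [0.5066, 0.3152, 0.0684]
ee_rot: [[-0.974, 0.227, -0.007], [0.227, 0.974, -0.006], [0.005, -0.007, -1.0]]
wrist_force: [0.0, 1.0, -1.3]
gripper_width: 0.573
gripper_force: 30.0
```

```bash
python3 -c "
from h import *
st()
a=np.radians(9.5);p=np.array([.6565,-.054])+np.array([np.cos(a),np.sin(a)])*-.17+np.array([-np.sin(a),np.cos(a)])*-.0015
go((*p,.07),9.3);go((*p,.023),9.3)"
```

```text
t 11.32 stand xy -86.9 388.8 z 0.0684 yaw -13.13 Fx,Fy,Fz 0.2 0.94 -1.28 M [ 0.06 -0.07  0.06] w 0.573
t 11.32 tcp [0.5066 0.3152 0.0684] yaw -13.13 F [ 0.04  0.96 -1.28]
rz -0.3915 d cm [ -7.35 -39.23   0.09]
t 11.32 tcp [0.5066 0.3152 0.0684] yaw -13.13 F [ 0.04  0.96 -1.28]
rz -0.3915 d cm [ -7.37 -39.19   4.79]
```

Request:
arm_command:
  deltas:
    - [0,0,0,0,-4,0,1]
    - [0,0,0,0,-8,0,1]
    - [0,0,-0.06,-1,-12,0,1]
    - [0,0,-0.12,-2,-16,0,1]
    - [0,0,-0.18,-3,-20,0,1]
    - [0,0,-0.24,-4,-24,0,1]
    - [0,0,-0.3,-5,-28,0,1]
    - [0,0,-0.36,-6,-32,0,1]

```text
time_s: 11.98
tcp_pos: [0.4942, -0.01, 0.0714]
ee_rot: [[-0.991, -0.135, -0.0], [-0.135, 0.991, -0.0], [0.0, 0.0, -1.0]]
wrist_force: [1.6, -0.4, -1.8]
gripper_width: 0.568
gripper_force: 30.0
```

```bash
python3 -c "
from h import *
go((.489,-.0835,.0225),9.3)"
```

```text
t 11.98 tcp [ 0.4942 -0.01    0.0714] yaw 7.74 F [ 1.6  -0.45 -1.75]
rz -0.0272 d cm [ 1.5  -7.21  4.89]
```

Request:
arm_command:
  deltas:
    - [0,0,-0.027,1,-4,0,1]
    - [0,0,-0.027,1.5,-7.2,1,1]
    - [0,0,-0.027,1.5,-7.2,3.5,1]
    - [0,0,-0.027,1.5,-7.2,4.9,1]
    - [0,0,-0.027,1.5,-7.2,4.9,1]
    - [0,0,-0.027,1.5,-7.2,4.9,-1]
    - [0,0,-0.027,1.5,-7.2,4.9,-1]
    - [0,0,-0.027,1.5,-7.2,4.9,-1]

```text
time_s: 12.65
tcp_pos: [0.49, -0.081, 0.0231]
ee_rot: [[-0.987, -0.159, 0.001], [-0.159, 0.987, 0.0], [-0.001, 0.0, -1.0]]
wrist_force: [-0.0, -0.6, 0.1]
gripper_width: 0.718
gripper_force: 0.0
```

Request:
arm_command:
  deltas:
    - [0,0,0,0,0,0,-1]
    - [0,0,0,2,0,0,0]
    - [0,0,0,4,0,0,0]
    - [0,0,0,6.1,0,0,0]
    - [0,0,0,6.1,0,0,1]
    - [0,0,0,6.1,0,0,1]
    - [0,0,0,6.1,0,0,1]
    - [0,0,0,6.1,0,0,1]

```text
time_s: 13.32
tcp_pos: [0.4302, -0.0908, 0.023]
ee_rot: [[-0.987, -0.159, 0.001], [-0.159, 0.987, -0.0], [-0.001, -0.0, -1.0]]
wrist_force: [-2.2, 0.7, 6.4]
gripper_width: 0.569
gripper_force: 30.0
```

```bash
python3 -c "
from h import *
st();print(sense()['ee_rot'][2])"
```

```text
t 13.32 stand xy -229.3 1.1 z 0.023 yaw 9.15 Fx,Fy,Fz -2.04 1.0 6.4 M [0.3  0.66 0.02] w 0.569
[-7.19149282e-04 -1.52174504e-04 -9.99999730e-01]
```

Request:
arm_command:
  deltas:
    - [0,0,0,0,-0.1,-0.04,1]
    - [0,0,0,-1.5,-0.25,-0.05,1]
    - [0,0,0,-3,-0.25,-0.05,1]
    - [0,0,0,-4.5,-0.25,-0.06,1]
    - [0,0,0,-5.5,-0.25,-0.07,1]
    - [0,0,0,-6.5,-0.25,-0.08,1]
    - [0,0,0,-6.5,-0.25,-0.08,1]

```text
time_s: 13.9
tcp_pos: [0.4947, -0.0829, 0.023]
ee_rot: [[-0.987, -0.16, -0.001], [-0.16, 0.987, -0.0], [0.001, -0.0, -1.0]]
wrist_force: [-2.3, 1.2, 2.9]
gripper_width: 0.573
gripper_force: 30.0
```

```bash
python3 -c "
from h import *
st();print(sense()['ee_rot'][2])"
```

```text
t 13.9 stand xy -164.4 -1.8 z 0.023 yaw 9.18 Fx,Fy,Fz -2.05 1.59 2.91 M [0.36 0.38 0.27] w 0.573
[ 1.32742336e-03 -5.23386535e-05 -9.99999118e-01]
```

Request:
arm_command:
  deltas:
    - [0,0,0,-0.5,0,-0.02,1]
    - [0,0,0,-1,0,-0.03,1]
    - [0,0,0,-1.5,0,-0.03,1]
    - [0,0,0,-2,0,-0.04,1]
    - [0,0,0,-2,0,-0.04,1]

```text
time_s: 14.32
tcp_pos: [0.5137, -0.0798, 0.0231]
ee_rot: [[-0.987, -0.159, -0.001], [-0.159, 0.987, -0.0], [0.001, 0.0, -1.0]]
wrist_force: [-2.7, 4.4, -0.8]
gripper_width: 0.568
gripper_force: 30.0
```

```bash
python3 -c "
from h import *
st();print(sense()['ee_rot'][2])"
```

```text
t 14.32 stand xy -145.1 -1.9 z 0.0231 yaw 9.14 Fx,Fy,Fz -1.88 4.81 -0.84 M [0.91 0.73 0.38] w 0.568
[ 1.23324336e-03  1.77576550e-04 -9.99999224e-01]
```

Request:
arm_command:
  deltas:
    - [0,0,0,-0.4,0,-0.02,1]
    - [0,0,0,-0.8,0,-0.03,1]
    - [0,0,0,-1.2,0,-0.03,1]
    - [0,0,0,-1.5,0,-0.04,1]
    - [0,0,0,-1.5,0,-0.04,1]

```text
time_s: 14.73
tcp_pos: [0.5254, -0.0779, 0.0231]
ee_rot: [[-0.987, -0.158, -0.007], [-0.158, 0.987, -0.0], [0.007, 0.001, -1.0]]
wrist_force: [-6.1, 3.7, -0.5]
gripper_width: 0.572
gripper_force: 30.0
```

```bash
python3 -c "
from h import *
st();print(sense()['ee_rot'][2])"
```

```text
t 14.73 stand xy -133.2 -1.9 z 0.0231 yaw 9.09 Fx,Fy,Fz -5.4 4.62 -0.55 M [0.76 1.86 0.49] w 0.572
[ 6.90041559e-03  6.72903732e-04 -9.99975965e-01]
```

Request:
arm_command:
  deltas:
    - [0,0,-0.005,0,0.1,0,1]
    - [0,0,-0.005,-0.4,0.1,0,1]
    - [0,0,-0.005,-0.8,0.1,-0.01,1]
    - [0,0,-0.005,-1.2,0.1,-0.02,1]
    - [0,0,-0.005,-1.2,0.1,-0.02,1]

```text
time_s: 15.15
tcp_pos: [0.5411, -0.0749, 0.024]
ee_rot: [[-0.987, -0.163, 0.001], [-0.163, 0.987, -0.0], [-0.001, -0.0, -1.0]]
wrist_force: [-1.6, -1.6, -2.8]
gripper_width: 0.571
gripper_force: 30.0
```

```bash
python3 -c "
from h import *
st();print(sense()['ee_rot'][2])"
```

```text
t 15.15 stand xy -117.3 -1.6 z 0.024 yaw 9.36 Fx,Fy,Fz -1.88 -1.33 -2.83 M [-0.37  0.62 -0.03] w 0.571
[-8.18891453e-04 -1.98024317e-04 -9.99999645e-01]
```

Request:
arm_command:
  deltas:
    - [0,0,0,-0.4,0,0.04,1]
    - [0,0,0,-0.8,0,0.04,1]
    - [0,0,0,-1.2,0,0.04,1]
    - [0,0,0,-1.5,0,0.04,1]
    - [0,0,0,-1.5,0,0.04,1]

```text
time_s: 15.57
tcp_pos: [0.5561, -0.0722, 0.0238]
ee_rot: [[-0.987, -0.163, 0.002], [-0.163, 0.987, 0.0], [-0.002, -0.0, -1.0]]
wrist_force: [-1.1, -0.8, -3.7]
gripper_width: 0.568
gripper_force: 30.0
```

```bash
python3 -c "
from h import *
st();print(sense()['ee_rot'][2])"
```

```text
t 15.57 stand xy -102.0 -1.4 z 0.0238 yaw 9.4 Fx,Fy,Fz -1.26 -0.59 -3.67 M [-0.11  0.55 -0.02] w 0.568
[-1.57340665e-03 -1.67721885e-04 -9.99998748e-01]
```

Request:
arm_command:
  deltas:
    - [0,0,0,-0.3,0,0,1]
    - [0,0,0,-0.6,0,0,1]
    - [0,0,0,-0.9,0,0,1]
    - [0,0,0,-1.2,0,0,1]
    - [0,0,0,-1.4,0,0,1]
    - [0,0,0,-1.4,0,0,1]

```text
time_s: 16.07
tcp_pos: [0.568, -0.0702, 0.0233]
ee_rot: [[-0.987, -0.163, -0.002], [-0.163, 0.987, -0.0], [0.002, 0.0, -1.0]]
wrist_force: [-4.2, -1.1, -1.2]
gripper_width: 0.571
gripper_force: 30.0
```

```bash
python3 -c "
from h import *
st();print(sense()['ee_rot'][2])"
```

```text
t 16.07 stand xy -90.0 -1.4 z 0.0233 yaw 9.38 Fx,Fy,Fz -4.32 -0.43 -1.15 M [-0.26  1.36  0.09] w 0.571
[ 2.44458466e-03  1.59768785e-04 -9.99996999e-01]
```

Request:
arm_command:
  deltas:
    - [0,0,0,-0.3,0,0,1]
    - [0,0,0,-0.6,0,0,1]
    - [0,0,0,-0.8,0,0,1]
    - [0,0,0,-0.8,0,0,1]

```text
time_s: 16.4
tcp_pos: [0.5685, -0.0702, 0.0229]
ee_rot: [[-0.987, -0.161, -0.019], [-0.161, 0.987, -0.002], [0.019, 0.001, -1.0]]
wrist_force: [-17.0, -1.8, 8.6]
gripper_width: 0.571
gripper_force: 30.0
```

```bash
python3 -c "
from h import *
st();print(sense()['ee_rot'][2])"
```

```text
t 16.4 stand xy -89.5 -1.4 z 0.0229 yaw 9.28 Fx,Fy,Fz -17.03 1.01 8.65 M [-0.36  5.09  0.07] w 0.571
[ 0.01867115  0.00112368 -0.99982505]
```

The plate met the hard stop at 17 N with TCP stand x = −89.5, which matches home. I'll release, rise and check.

Request:
arm_command:
  deltas:
    - [0,0,0,0.2,0,0,0.4]
    - [0,0,0,0.2,0,0,-0.2]
    - [0,0,0,0.2,0,0,-0.5]
    - [0,0,0,0.2,0,0,-0.5]
    - [0,0,0,0.2,0,0,-0.5]
    - [0,0,0,0.2,0,-2,-0.5]
    - [0,0,0,2,0,-6,-0.5]
    - [0,0,0,6,0,-10,-0.5]

```text
time_s: 17.07
tcp_pos: [0.5326, -0.0762, 0.1132]
ee_rot: [[-0.986, -0.165, 0.005], [-0.165, 0.986, -0.001], [-0.005, -0.001, -1.0]]
wrist_force: [0.6, 0.1, 0.9]
gripper_width: 0.74
gripper_force: 0.0
```

Request:
arm_command:
  deltas:
    - [0,0,0,4,-4,-3,-0.5]
    - [0,0,0,4,-8,-6,-0.5]
    - [0,0,0,4,-12,-6,-0.5]
    - [0,0,0,4,-16,-6,-0.5]
    - [0,0,0,4,-16,-6,-0.5]

```text
time_s: 17.48
tcp_pos: [0.5177, -0.2448, 0.1742]
ee_rot: [[-0.987, -0.162, 0.007], [-0.162, 0.987, -0.002], [-0.006, -0.003, -1.0]]
wrist_force: [0.9, 0.4, 0.4]
gripper_width: 0.748
gripper_force: 0.0
```

Run:
```python
from h import *
st();a=cam('scene');b=cam('side')
for n,c,box in(('sc',a,(290,210,400,290)),('si',b,(300,200,420,260))):
    x0,y0,x1,y1=box;hsv=cv2.cvtColor(c[0],cv2.COLOR_BGR2HSV);m=cv2.inRange(hsv,(0,0,165),(180,60,255));M=0*m;M[y0:y1,x0:x1]=m[y0:y1,x0:x1]
    for k in cv2.findContours(M,cv2.RETR_EXTERNAL,cv2.CHAIN_APPROX_NONE)[0]:
        if cv2.contourArea(k)>60:
            X=np.array([np.cos(np.radians(9.5)),np.sin(np.radians(9.5))])
            P=np.array([ray(c,*p[0],.014)[:2] for p in k])-[.6565,-.054]
            print(n,cv2.boundingRect(k),'near end x',(P@X).min()*1000)
I=np.hstack([cv2.resize(a[0][170:370,160:480],(400,250)),cv2.resize(b[0][150:390,230:614],(400,250))])
cv2.imwrite('pics/f.png',I)
```

```text
t 17.48 stand xy -168.4 -165.2 z 0.1742 yaw 9.3 Fx,Fy,Fz 1.0 0.24 0.37 M [ 0.07 -0.1   0.07] w 0.748
sc (335, 228, 28, 18) near end x -106.61759031607959
si (305, 219, 21, 10) near end x -104.22013714908242
```

View pics/f.png

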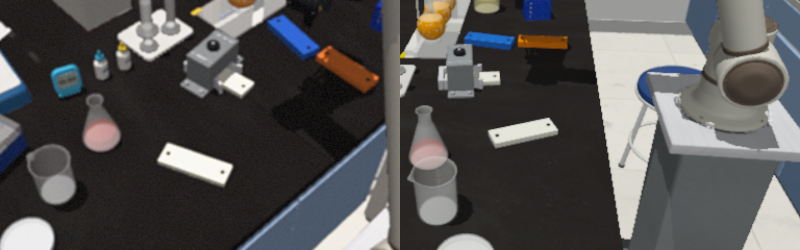

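The white plate is home: its near end measures −104 to −107 mm against the expected −105 mm. Orange and blue lie flat and clear, at (347,68) and (292,37) in the left half, and the flask and beaker stand where they were.

```bash
python3 -c "
from station import finish_job
print(finish_job())"
```

```text
the job is handed in; nothing more can be done
None
```

The white plate is home against the back stop under the foot, the orange plate (which jammed) is back near its start, the blue plate, flask and beaker were not moved, and the job was handed in at about 17.5 s; the lift on white was inferred from the orange jam and push forces, not seen directly.

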